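Clear the dust-box lid, raise it to the red pointer and hold it

ROBOT

A 6-joint arm with a two-finger parallel gripper is mounted at the origin on the work surface. World frame = base frame: x ahead of the robot, y to its left, z up, the work surface at z = 0. Lengths are in mm, angles in rad, forces in N, time in s.
With the tool pointing down it reaches from about 350 to 775 mm from the base axis. Payload 5.5 kg.
Tool frame: the origin (TCP) lies at the very end of the fingers, on their centre line; the grasp point (between the pads) lies 19 mm behind it; z points along the fingers, y is the direction in which the jaws open and shut (so a half turn about z gives the same grasp; the last joint's range is limited). The gripper opens to 85 mm and grips with 20 to 120 N. Pads are 22 mm wide; open, the fingers measure 114 mm over their backs; the gripper's body (76 mm by 85 mm) begins 54 mm behind the grasp point. The pads swing forward as they close: fully open they stand 13 mm farther back than shut.
Start: joints at [-1.29, 0.313, 0.046, 1.304, 0, 1.431], TCP at [234.883, -524.883, 231.323] pointing down, gripper open.
Joint ranges: [-2.76, 2.76], [-0.86, 1.69], [-1.03, 1.26], [-2.2, 2.34], [-1.47, 1.5], [-3.14, 3.14]. Speed limits (rad/s): [2.57, 2.57, 3.14, 3.14, 3.14, 3.14].

INTERFACE

Orientations are given as a unit quaternion [x, y, z, w].
In Python, from plant import robot, eyes, outline_of gives the robot as it stands.
- The arm moves only by the tool jog_arm, never from a script. Its argument "commands" is a list that holds one entry, the list of rows, each a list of 7 numbers: the closure, from 0 (fully open) to 1 (shut), then the shift along the tool's x, y, z in cm, then the turn, a rotation vector about the tool's x, y, z in degrees. In form: [[[claw, tx, ty, tz, ax, ay, az], ...]]. A call has 1 to 12 rows; each row is the pose to reach, as a shift and turn from the pose measured when the call began, along the tool's axes at that moment; what a row does not reach only later rows make up. A row lasts 1/8 s, in which the tool goes at most 62.5 mm and 10.7 degrees, less where a joint would pass 70% of its speed; a pose out of reach is approached as far as the arm can. A call with a gripper value outside its range is refused whole. The fingers move at their own pace and stop on an object; "squeeze" is the grip in N (left out, the last holds). Time passes only in rows, so rows that repeat a pose let the fingers close. It gives the time, the measured TCP pose, the force and the opening at its end, in the units of the state.
- robot.sense(): the state, without advancing time (a new reading comes with each control period).
- eyes.capture(name): name is "scene" or "side" or "wrist"; returns (picture, depth): 480x640x3 uint8, red, green, blue; 480x640 float32, mm along the optical axis (not along the pixel's ray), 0 where there is no reading.
- eyes.camera_model(name): a dict with "fx", "fy", "cx", "cy" (pixels), "k1" (the pictures are not rectified: a ray, as slopes to the right and down, at radius r is drawn at 1 + k1 r^2 times it, then the intrinsics apply), "origin" and "orientation" of the camera in the world; the wrist camera has in their place "hand_eye" (4x4, takes a point from camera to tool coordinates, whose origin is the TCP and whose axes are the flange's). Camera axes: x right, y up, looking along -z (the intrinsics and any distortion apply to the point x, -y, -z); pixel columns grow to the right and rows downward; lengths in mm; the calibration is good to about 2 mm. A picture is of the moment at which its call begins: read the wrist's pose just before it. camera_model takes no time and is no camera call.
- robot.hand_in(): hands the job in, once; it reports no verdict.
Trained networks look in the newest picture that a camera, given by its name, has taken for a name from the list of things; names that differ only in an ending like _2 or _b are one class to them, and where a whole thing is asked for, a point or a joint stands for the part that bears it (a point fixed in the world has none). Each returns a list of dicts, best first, with "conf" (0 to 1); they miss things now and then, are a little off and sometimes report something else, mostly with a low value. They report only what shows in the picture. A call takes as long as a camera call. They do not tell look-alikes from the thing itself.
- outline_of(camera, thing): "region" (480x640 bool, what is visible of it) and "box" ([centre column, centre row, width, height] in pixels, round what is visible of it).
The state is a dict: "t": time; "joint_pos": joint angles; "dq": joint speeds; "effort": joint torques, N m; "eef_pos": TCP position; "tcp_rot": TCP orientation; "force": force on the tool from outside, world axes, zero at the start; "torque": the same for the moment, N m; "width": opening from 0.0 (shut) to 1.0 (fully open).
Only numpy, scipy, OpenCV 4.12 (cv2) and the standard library are available. Lean on these libraries where they do the work, as an engineer would, in place of code of your own. Each camera call takes 0.05 s, during which the arm holds its last target. There are 200 camera calls.

TASK

Take the amber bottle off the clear lid of the white dust box and stand it upright on the round cork mat. Then raise the hinged lid by its steel bar until the lid's blue side edges line up with the red pointer (without moving the pointer) and keep holding it steady there, so that the vials can be inspected: the job finishes with the gripper still holding the lid up. Leave the beaker, flask and jar alone, and do not tip the bottle over.

Things in the scene. Friction and masses are not known exactly. Their poses are not given: they have to be found in the camera images.
- bottle_center (a point): centre (half-way up) of a loose upright amber glass bottle with blue cap, 44 mm diameter, 90 mm tall, about 0.14 kg; starts standing on the shut lid; z axis up along the bottle
- mat_top (a point): centre of the upper face of the round cork mat, 130 mm diameter, 6 mm thick, fixed flat on the bench
- lid (a joint): opening angle of the clear lid with blue side edges, 0 shut (level) to 1.4 rad. It is hinged along the dust box's rear top edge (the far side from the robot), the front rises. It is free-moving, about 0.4 kg, and falls shut if let go
- lid_bar (a point): middle of the lid's round steel grip bar: 12 mm diameter, 112 mm clear between its end arms, 235 mm from the hinge line, 55 mm in front of the lid panel and box wall, empty space under it down to the bench; 93 mm high when shut. Turns with the lid: y axis along the bar, -x from hinge to bar. The bar can turn between gripper fingers, so the gripper may keep pointing down as the lid swings
- lid_hinge (a point): middle of the hinge line, 90 mm above the bench; y axis along the hinge; the lid's panel is 180 mm long from here and 220 mm wide, 6 mm thick (its underside is in the plane of the hinge line). The bar's centre line is 3 mm above this plane
- pointer (a joint): angle of the red pointer, on the same axis and measured the same way as joint lid: the lid lines up when the two values are equal. Differs each time, 0.5 to 1.0 rad; held by stiff friction, not to be moved
- pointer_tip (a point): red ball (16 mm) at the end of the red pointer, a thin straight arm 6 mm thick that runs from the hinge axis along the box's right-hand side (-y side, 14 mm outside the box wall) in front of a grey protractor plate; ball centre 190 mm from the hinge line; -x axis points along the pointer from the hinge to the tip
- dust_box: fixed white open box, 180 (x) x 220 (y) x 90 mm high with upright vials inside; origin at the centre of its underside, -x axis is its front; hinge at its +x top edge
- beaker: bystander: glass beaker, 70 mm diameter, 85 mm tall, loose, origin under its centre
- flask: bystander: greenish conical flask, 84 mm diameter at its foot, 110 mm tall, loose, origin under its centre
- jar: bystander: white jar, 70 mm diameter, 80 mm tall, loose, origin under its centre
Not all that is in view belongs to the job. Of the things like the part that bears bottle_center, leave any that is yellow; of the rest the larger one is meant. What is shaped like the part that bears mat_top but purple is not meant.

How it is judged (in metres and radians):
On the way:
1. the bottle stands upright on the mat, let go, with the lid still down (horizontal distance between bottle_center and mat_top below 0.05 m and height (world z) of bottle_center below 0.06 m and angle between bottle_center's own z axis and vertical below 0.15 rad and contact force between the fingers and bottle below 0.1 N and linear speed of bottle below 0.03 m/s and value of joint lid below 0.15 rad), for 0.2 s.
At the end, for the whole second after the job is handed in: The bottle stands upright on the mat (axis within 50 mm of the mat's centre), let go and at rest; the lid is within 0.07 rad (4 degrees) of the red pointer, still, and held there by the gripper's fingers, nothing else propping it (horizontal distance between bottle_center and mat_top below 0.05 m and height (world z) of bottle_center below 0.06 m and angle between bottle_center's own z axis and vertical below 0.15 rad and contact force between the fingers and bottle below 0.1 N and linear speed of bottle below 0.03 m/s and angle between the x axis of lid_bar and the x axis of pointer_tip, either way round below 0.07 rad and velocity of joint lid between -0.05 and 0.05 rad/s and contact force between the fingers and lid above 0.3 N and value of joint lid above 0.4 rad and contact force between each of beaker, flask, jar, bottle and lid below 0.05 N); the arm keeps its last pose, push and grip.
It fails at once if the bottle is tipped over (more than 35 degrees) (angle between bottle_center's own z axis and vertical above 0.6 rad).
It fails at once if the red pointer is moved (its tip by more than 10 mm) (distance of pointer_tip from where it was at the start of the episode above 0.01 m).
It fails at once if the beaker is disturbed (moved more than 25 mm or tipped) (distance of beaker from where it was at the start of the episode above 0.025 m or angle between beaker's own z axis and vertical above 0.4 rad).
It fails at once if the flask is disturbed (moved more than 25 mm or tipped) (distance of flask from where it was at the start of the episode above 0.025 m or angle between flask's own z axis and vertical above 0.4 rad).
It fails at once if the jar is disturbed (moved more than 25 mm or tipped) (distance of jar from where it was at the start of the episode above 0.025 m or angle between jar's own z axis and vertical above 0.4 rad).
It also fails if it takes over 64 s, if anything falls off the work surface, if the arm or the gripper's body presses on something with over 40 N, if the wrist force passes 120 N, or if a joint passes its speed limit or range.

## Working session

There is one attempt and no reset: what is moved stays moved. The work goes in short steps, Python scripts to look and compute and a tool call to move; the robot and the scene stay as the last step left them, time stands still between calls to the robot, and variables do not carry over. Pictures are saved under pics/ and viewed, about 8 in all and at most 12, crops included, and the job is handed in when it is done.

Besides the shell and the picture viewer there is one more tool, called after ">>>" as a command line: name --argument value ..., lists and objects as JSON in quotes. jog_arm: Moves the arm, as the interface text tells. Its arguments: {"type":"object","properties":{"commands":{"type":"array"},"squeeze":{"type":"number"}},"required":["commands"]}

```bash
mkdir -p pics; cat > h.py <<'E'
import numpy as np, cv2
from scipy.spatial.transform import Rotation as R
from plant import robot, eyes, outline_of
def cap(n,f=None):
    s=robot.sense(); p,d=eyes.capture(n)
    if f: cv2.imwrite('pics/'+f,p[:,:,::-1])
    return s,p,d
def pose(n,s):
    m=eyes.camera_model(n)
    if 'hand_eye' in m:
        H=np.array(m['hand_eye']); Rt=R.from_quat(s['tcp_rot']).as_matrix()
        return m,Rt@H[:3,:3],Rt@H[:3,3]+np.array(s['eef_pos'])
    o=np.array(m['orientation'])
    return m,(R.from_quat(o).as_matrix() if o.size==4 else o.reshape(3,3)),np.array(m['origin'])
def rays(n,s,uv):
    m,Rc,o=pose(n,s); uv=np.atleast_2d(uv).astype(float)
    K=np.array([[m['fx'],0,m['cx']],[0,m['fy'],m['cy']],[0,0,1.]])
    q=cv2.undistortPoints(uv[:,None],K,np.array([m['k1'],0,0,0.]))[:,0]
    return o,np.c_[q[:,0],-q[:,1],-np.ones(len(q))]@Rc.T
def pts(n,s,uv,d):
    o,r=rays(n,s,uv); uv=np.atleast_2d(uv).astype(int)
    return o+r*d[uv[:,1],uv[:,0]][:,None]
def region(n,s,d,reg):
    v,u=np.nonzero(reg&(d>0)); return pts(n,s,np.c_[u,v],d)
E
cat > a.py <<'E'
from h import *
print(robot.sense()); print(eyes.camera_model('scene'),eyes.camera_model('wrist'))
for c in ('scene','side'):
    s,p,d=cap(c,c+'.png')
    for t in ('bottle_center','mat_top','lid','lid_bar','pointer','pointer_tip','dust_box','beaker','flask','jar'):
        try: L=outline_of(c,t)
        except Exception as e: print(t,e); continue
        for o in L[:3]:
            P=region(c,s,d,o['region'])
            print(c,t,round(o['conf'],2),np.round(o['box']),len(P),*( (np.round(np.percentile(P,[3,50,97],axis=0)).tolist(),) if len(P) else ()))
E
python3 a.py
```

```text
{'t': 0.0, 'joint_pos': array([-1.28956577e+00,  3.14004601e-01,  4.49779318e-02,  1.30359391e+00,
        2.42473120e-05,  1.43115713e+00]), 'dq': array([ 1.31973183e-03,  6.61425137e-05,  1.00267188e-03, -1.31564024e-04,
       -1.77807622e-03, -7.05777837e-04]), 'effort': array([-4.72366410e-04, -4.80625570e+01,  2.98532438e+01,  1.91379263e-02,
       -1.60643826e-04, -3.64218948e-06]), 'eef_pos': array([ 234.7538234 , -524.33943082,  230.4060508 ]), 'tcp_rot': array([ 9.77939763e-01,  2.08885107e-01, -5.24271945e-05, -9.10696250e-04]), 'force': array([-0.4080318 ,  1.19241198,  0.71943956]), 'torque': array([-0.06318311,  0.06538138,  0.02624965]), 'width': 0.9971702258316505}
{'fx': 621.7487530314366, 'fy': 621.7487530314366, 'cx': 325.6916756121858, 'cy': 237.34140813517473, 'k1': 0.05922969674763071, 'origin': array([1624.39052927,  197.65143274, 1332.27691764]), 'orientation': array([0.21820165, 0.27707382, 0.74210308, 0.57000102])} {'fx': 429.5808214722357, 'fy': 429.5808214722357, 'cx': 312.9945531724101, 'cy': 246.706231065036, 'k1': -0.08708491869109873, 'hand_eye': arra
[... 3367 characters left out ...]
7.0, -95.0, 168.0], [738.0, -83.0, 250.0]]
side dust_box 0.85 [338. 233. 138. 108.] 8605 [[494.0, -94.0, 7.0], [629.0, -73.0, 95.0], [723.0, 124.0, 195.0]]
side dust_box 0.6 [321. 222. 107.  82.] 3761 [[484.0, -83.0, 93.0], [598.0, 31.0, 96.0], [702.0, 130.0, 99.0]]
side beaker 0.63 [240. 173.  30.  41.] 916 [[389.0, 269.0, 1.0], [419.0, 284.0, 58.0], [449.0, 393.0, 86.0]]
side flask 0.73 [382. 392.  45.  56.] 2032 [[584.0, -414.0, 2.0], [614.0, -389.0, 43.0], [655.0, -351.0, 110.0]]
side jar 0.63 [313. 146.  27.  36.] 767 [[606.0, 350.0, 5.0], [635.0, 363.0, 54.0], [667.0, 407.0, 82.0]]
side jar 0.44 [239. 171.  28.  38.] 820 [[391.0, 269.0, 8.0], [419.0, 282.0, 60.0], [448.0, 335.0, 85.0]]
```

```bash
python3 - <<'E'
import cv2
a=cv2.imread('pics/scene.png');b=cv2.imread('pics/side.png')
x=cv2.resize(a[150:350,160:540],(780,410));y=cv2.resize(b[120:480,200:440],(400,600))
cv2.imwrite('pics/s1.png',x);cv2.imwrite('pics/s2.png',y)
E
```

```text
(no output)
```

View pics/s1.png

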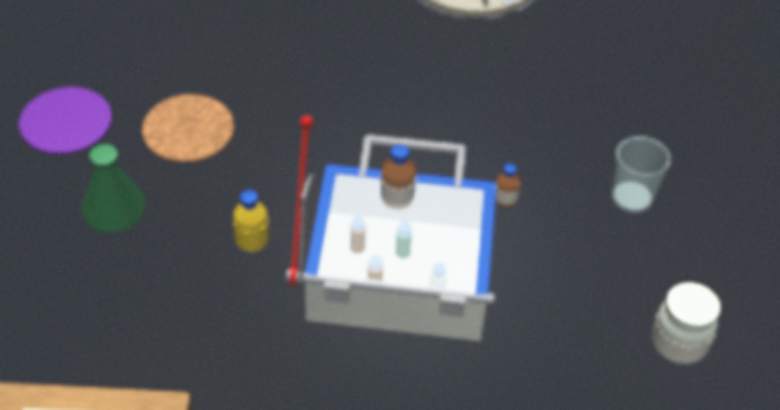

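View pics/s2.png

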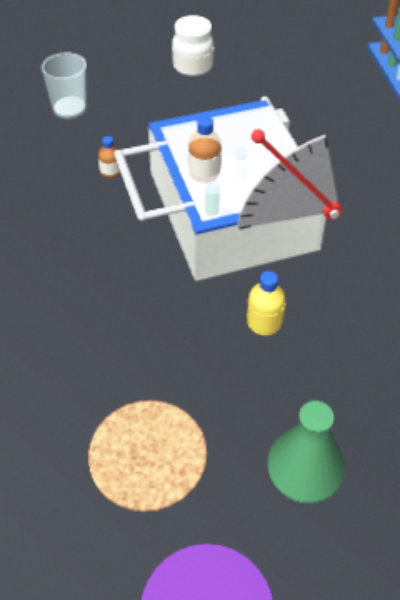

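The scene view shows the big amber bottle on the lid (scene px ~355,238), the small amber one left of the bar (~407,242), the cork mat (~251,212) and the purple decoy beside it. The pointer rises on the -y side. Next I'll measure the geometry.

```bash
cat > b.py <<'E'
from h import *
T=[]
for c in ('scene','side'):
    s,p,d=cap(c); hsv=cv2.cvtColor(p,cv2.COLOR_RGB2HSV); H,S,V=cv2.split(hsv)
    v,u=np.nonzero((H>105)&(H<125)&(S>140)&(V>100)&(d>0)); P=pts(c,s,np.c_[u,v],d)
    k=(abs(P[:,2]-96)<7)&(P[:,0]<740)&(P[:,0]>470)&(abs(P[:,1]-25)<130); Q=P[k]
    o,r=rays(c,s,np.c_[u,v][k]); Q=o+r*((96-o[2])/r[:,2])[:,None]
    rc=cv2.minAreaRect(Q[:,:2].astype(np.float32)); print(c,'blue lid rect',len(Q),rc,cv2.boxPoints(rc).round(1).tolist())
    v,u=np.nonzero(((H<6)|(H>174))&(S>150)&(V>100)&(d>0)); P=pts(c,s,np.c_[u,v],d)
    k=(P[:,0]<760)&(P[:,0]>450)&(abs(P[:,1]+90)<60)
    P=P[k]; UV=np.c_[u,v][k]; C=np.median(P,0)
    print('red n',len(P),'ends',np.round(P[np.argsort(P[:,2])[[0,5,-6,-1]]],1).tolist())
    a=np.polyfit(P[:,2],P[:,0],1); print('slope ang from vertical',a, 'angle',np.arctan2(1,-a[0]))
    # bar: greyish pixels projected to z=93 
    vv,uu=np.mgrid[0:480,0:640]; o,r=rays(c,s,np.c_[uu.ravel(),vv.ravel()]); Q=o+r*((93-o[2])/r[:,2])[:,None]
    k=(abs(d.ravel()*1.0-((93-o[2])/r[:,2]))<12)&(d.ravel()>0)&(Q[:,0]<492)&(Q[:,0]>400)&(abs(Q[:,1]-40)<80)&(S.ravel()<60)
    B=Q[k]; print('bar',len(B)); 
    if len(B): print(np.percentile(B,[2,50,98],axis=0).round(1).tolist(), cv2.boxPoints(cv2.minAreaRect(B[:,:2].astype(np.float32))).round(1).tolist())
    for t in ('bottle_center','mat_top'):
        for o_ in outline_of(c,t)[:3]:
            cx,cy,w,h=o_['box']
            print(t,[ (o+ (lambda q:q*((z-o[2])/q[2]))(rays(c,s,[cx,cy])[1][0])).round(1).tolist() for z in ((141,45,30) if t[0]=='b' else (6,))])
E
python3 b.py
```

```text
scene blue lid rect 610 ((625.8524169921875, 24.762420654296875), (176.23196411132812, 219.63778686523438), 6.912353992462158) [[525.2000122070312, 123.19999694824219], [551.5999755859375, -94.9000015258789], [726.5, -73.69999694824219], [700.0999755859375, 144.39999389648438]]
red n 152 ends [[741.5, -85.7, 91.1], [739.0, -86.2, 100.2], [622.5, -94.3, 251.8], [626.4, -98.1, 258.2]]
slope ang from vertical [-7.36778687e-01  8.06732798e+02] angle 0.9358106948766455
bar 143
[[471.0, -35.8, 93.0], [482.5, 28.9, 93.0], [491.2, 73.5, 93.0]] [[469.70001220703125, 74.30000305175781], [470.1000061035156, -39.29999923706055], [491.79998779296875, -39.20000076293945], [491.3999938964844, 74.4000015258789]]
bottle_center [[710.1, -142.6, 141.0], [636.5, -170.0, 45.0], [625.0, -174.3, 30.0]]
bottle_center [[593.0, 5.7, 141.0], [509.9, -9.8, 45.0], [496.9, -12.2, 30.0]]
bottle_center [[563.6, 143.9, 141.0], [478.1, 139.6, 45.0], [464.8, 138.9, 30.0]]
mat_top [[487.9, -501.1, 6.0]]
mat_top [[464.9, -322.8, 6.0]]
side blue lid rect 721 ((627.5179443359375, 23.49486541748047), (177.87831115722656, 2
[... 238 characters left out ...]
], [727.1, -91.5, 86.7], [623.5, -99.6, 250.8], [621.2, -100.9, 252.2]]
slope ang from vertical [-7.21868398e-01  8.00058015e+02] angle 0.9455438588809288
bar 207
[[473.4, -36.7, 93.0], [483.4, 21.4, 93.0], [491.4, 76.5, 93.0]] [[472.1000061035156, 78.19999694824219], [472.29998779296875, -39.70000076293945], [491.79998779296875, -39.70000076293945], [491.6000061035156, 78.30000305175781]]
bottle_center [[459.8, 10.7, 141.0], [464.2, 118.7, 45.0], [464.9, 135.5, 30.0]]
bottle_center [[600.3, -252.3, 141.0], [624.7, -181.9, 45.0], [628.5, -170.9, 30.0]]
bottle_center [[579.8, 1.4, 141.0], [601.2, 108.0, 45.0], [604.6, 124.7, 30.0]]
mat_top [[455.5, -335.4, 6.0]]
mat_top [[494.5, -466.2, 6.0]]
```

>>> jog_arm --commands '[[[0, 22, -19, -5, 0, 0, -36], [0, 22, -19, -5, 0, 0, -36], [0, 22, -19, -5, 0, 0, -36], [0, 22, -19, -5, 0, 0, -36], [0, 22, -19, -5, 0, 0, -36], [0, 43.8, -37.8, -5, 0, 0, -72.8], [0, 43.8, -37.8, -5, 0, 0, -72.8], [0, 43.8, -37.8, -5, 0, 0, -72.8], [0, 43.8, -37.8, -5, 0, 0, -72.8], [0, 43.8, -37.8, -5, 0, 0, -72.8], [0, 43.8, -37.8, -5, 0, 0, -72.8], [0, 43.8, -37.8, -5, 0, 0, -72.8]]]'

```text
t: 2.9
eef_pos: [480.0, -1.1, 281.2]
tcp_rot: [0.663, 0.749, -0.0, 0.0]
force: [-0.5, -0.6, 0.1]
width: 1.001
```

```bash
cat > c.py <<'E'
from h import *
s,p,d=cap('wrist','w1.png'); print(s['eef_pos'],s['tcp_rot'])
H,S,V=cv2.split(cv2.cvtColor(p,cv2.COLOR_RGB2HSV))
for t in ('bottle_center','lid_bar','lid'):
    for o in outline_of('wrist',t)[:3]:
        P=region('wrist',s,d,o['region'])
        print(t,round(o['conf'],2),np.round(o['box']),len(P),np.round(np.percentile(P,[2,50,98],axis=0)).tolist() if len(P) else '')
vv,uu=np.mgrid[0:480,0:640]; P=region('wrist',s,d,np.ones_like(d,bool))
Y=np.deg2rad(6.9); X=np.array([np.cos(Y),np.sin(Y),0]); L=np.array([-np.sin(Y),np.cos(Y),0])
cap_=P[(P[:,2]>175)&(P[:,2]<200)&(abs(P[:,0]-585)<40)&(abs(P[:,1]-5)<40)]
print('cap',len(cap_),np.percentile(cap_,[2,50,98],axis=0).round(1).tolist() if len(cap_) else '')
b=P[(P[:,2]>80)&(P[:,2]<106)&(P[:,0]<505)&(P[:,0]>440)&(abs(P[:,1]-10)<90)]
u=b@X; v=b@L; print('bar+arms',len(b))
u0=np.percentile(u,3); k=u<u0+12
print('bar u',np.percentile(u[k],[2,50,98]).round(1),'v',np.percentile(v[k],[1,50,99]).round(1),'z',np.percentile(b[k,2],[5,50,95]).round(1),'fit x(y)',np.polyfit(b[k,1],b[k,0],1))
print('pred bar mid', [482.2,6.6]@X[:2],[482.2,6.6]@L[:2])
E
python3 c.py
```

```text
[480.02449322  -1.13451867 281.21921257] [ 6.63072967e-01  7.48554716e-01 -2.78301234e-04  1.88129184e-06]
bottle_center 0.96 [463. 235.  87.  76.] 4740 [[562.0, -10.0, 105.0], [575.0, 12.0, 158.0], [596.0, 28.0, 187.0]]
bottle_center 0.84 [317.  50.  38.  42.] 1290 [[453.0, 120.0, 4.0], [467.0, 131.0, 46.0], [481.0, 147.0, 66.0]]
bottle_center 0.69 [472. 197. 323. 278.] 59052 [[483.0, -77.0, 95.0], [622.0, 45.0, 96.0], [716.0, 133.0, 99.0]]
lid_bar 0.94 [470. 197. 318. 282.] 58646 [[483.0, -76.0, 95.0], [622.0, 45.0, 96.0], [716.0, 133.0, 99.0]]
lid 0.96 [472. 198. 320. 281.] 59404 [[483.0, -77.0, 95.0], [622.0, 45.0, 96.0], [716.0, 133.0, 99.0]]
cap 1208 [[574.0, -2.1, 176.1], [582.1, 8.4, 186.0], [593.2, 17.5, 187.6]]
bar+arms 3206
bar u [475.9 481.8 487.6] v [-114.1  -45.1   15.8] z [94.1 98.3 99.9] fit x(y) [-1.17799199e-01  4.85227254e+02]
pred bar mid 479.5004934146873 -51.37778522933249
```

View pics/w1.png

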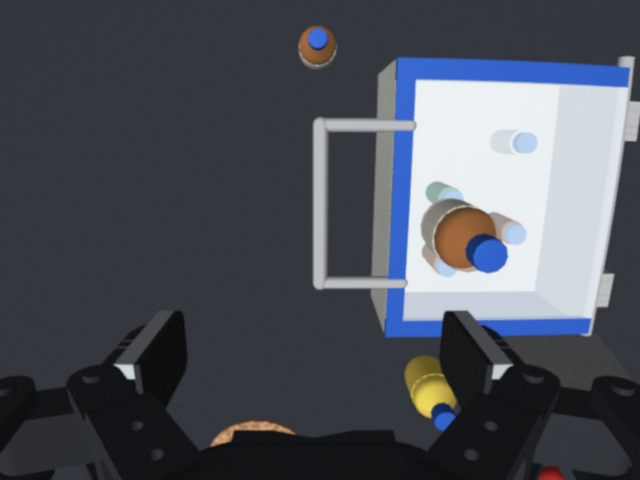

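The wrist view shows the open bar (column ~320, rows 125–285) and the bottle at ~(465,240). Both agree with my estimates to about 3 mm.

>>> jog_arm --commands '[[[0, -0.2, 5.2, 0, 0, 0, 0], [0, -0.4, 10.3, 0, 0, 0, 0], [0, -0.4, 10.3, 0, 0, 0, 0], [0, -0.4, 10.3, 4, 0, 0, 0], [0, -0.4, 10.3, 8, 0, 0, 0], [0, -0.4, 10.3, 12, 0, 0, 0], [0, -0.4, 10.3, 14.5, 0, 0, 0], [0, -0.4, 10.3, 15.9, 0, 0, 0], [0, -0.4, 10.3, 15.9, 0, 0, 0], [0, -0.4, 10.3, 15.9, 0, 0, 0]]]'

```text
t: 4.35
eef_pos: [583.5, 5.8, 123.8]
tcp_rot: [0.664, 0.748, 0.001, 0.001]
force: [0.4, -0.4, 0.4]
width: 1.001
```

>>> jog_arm --commands '[[[1, 0, 0, 0, 0, 0, 0], [1, 0, 0, 0, 0, 0, 0], [1, 0, 0, 0, 0, 0, 0], [1, 0, 0, 0, 0, 0, 0], [1, 0, 0, 0, 0, 0, 0], [1, 0, 0, 0, 0, 0, 0], [1, 0, 0, 0, 0, 0, 0], [1, 0, 0, 0, 0, 0, 0]]]' --squeeze 30

```text
t: 5.35
eef_pos: [584.0, 5.8, 124.8]
tcp_rot: [0.664, 0.748, 0.001, 0.002]
force: [-1.1, 0.2, 5.5]
width: 0.502
```

>>> jog_arm --commands '[[[1, 0, 0, -1, 0, 0, 0], [1, 0, 0, -3, 0, 0, 0], [1, 0, 0, -6, 0, 0, 0], [1, 0, 0, -9, 0, 0, 0], [1, 0, -3, -9, 0, 0, 0], [1, 0, -6, -9, 0, 0, 0], [1, 0, -9, -9, 0, 0, 0], [1, 0, -9, -9, 0, 0, 0], [1, 0, -9, -9, 0, 0, 0]]]'

```text
t: 6.48
eef_pos: [494.9, -4.8, 214.9]
tcp_rot: [0.664, 0.748, 0.001, 0.002]
force: [0.2, 0.4, -1.8]
width: 0.5
```

```bash
python3 - <<'E'
from h import *
s,p,d=cap('wrist','w2.png'); s2,p2,d2=cap('side','s3.png')
print(s['eef_pos'],s['width'],s['force'])
cv2.imwrite('pics/w2c.png',np.hstack([cv2.resize(p,(400,300)),cv2.resize(p2[120:420,160:560],(400,300))])[:,:,::-1])
o=outline_of('side','bottle_center'); 
for q in o[:3]:
    P=region('side',s2,d2,q['region']); print(q['conf'],q['box'],np.percentile(P,[3,50,97],axis=0).round().tolist())
E
```

```text
[494.94227037  -4.81676803 214.87810256] 0.4995795982567111 [ 0.2004263   0.36039824 -1.78742829]
0.86 [279.3, 185.6, 26.8, 45.6] [[475.0, -26.0, 191.0], [494.0, -18.0, 235.0], [514.0, -2.0, 276.0]]
0.69 [358.4, 303.4, 24.7, 36.8] [[603.0, -200.0, 4.0], [620.0, -190.0, 54.0], [640.0, -169.0, 90.0]]
0.59 [265.9, 214.1, 10.9, 20.2] [[452.0, 119.0, 3.0], [464.0, 125.0, 36.0], [475.0, 138.0, 66.0]]
```

View pics/w2c.png

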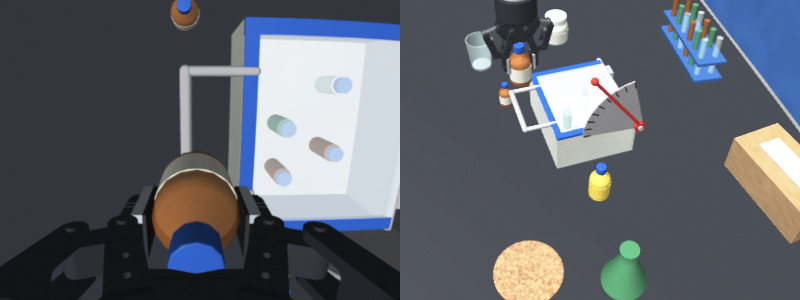

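Bottle is upright in the jaws (left half); the mat is clear at lower centre of the right half. Transferring it there.

>>> jog_arm --commands '[[[1, -3, -0.7, 0, 0, 0, 0], [1, -7, -1.7, 0, 0, 0, 0], [1, -11, -2.7, 0, 0, 0, 0], [1, -15, -3.6, 0, 0, 0, 0], [1, -19, -4.6, 0, 0, 0, 0], [1, -23, -5.6, 0, 0, 0, 0], [1, -27, -6.5, 0, 0, 0, 0], [1, -30, -7.2, 0, 0, 0, 0], [1, -31.6, -7.6, 0, 0, 0, 0], [1, -31.6, -7.6, 0, 0, 0, 0], [1, -31.6, -7.6, 0, 0, 0, 0]]]'

```text
t: 8.0
eef_pos: [457.1, -326.4, 214.4]
tcp_rot: [0.664, 0.748, 0.001, 0.001]
force: [-1.3, 1.0, -1.4]
width: 0.505
```

>>> jog_arm --commands '[[[1, 0, 0, 4, 0, 0, 0], [1, 0, 0, 8, 0, 0, 0], [1, 0, 0, 12, 0, 0, 0], [1, 0, 0, 15, 0, 0, 0], [1, 0, 0, 16.5, 0, 0, 0], [1, 0, 0, 17.2, 0, 0, 0], [1, 0, 0, 17.5, 0, 0, 0], [1, 0, 0, 17.5, 0, 0, 0], [1, 0, 0, 17.5, 0, 0, 0]]]'

```text
t: 9.12
eef_pos: [458.3, -326.9, 40.2]
tcp_rot: [0.664, 0.748, 0.001, 0.002]
force: [-0.1, 1.4, -1.2]
width: 0.505
```

>>> jog_arm --commands '[[[1, 0, 0, 0.2, 0, 0, 0], [1, 0, 0, 0.4, 0, 0, 0], [1, 0, 0, 0.4, 0, 0, 0]]]'

```text
t: 9.5
eef_pos: [458.1, -326.8, 36.0]
tcp_rot: [0.664, 0.748, 0.001, 0.002]
force: [0.0, 0.3, -1.8]
width: 0.502
```

>>> jog_arm --commands '[[[1, 0, 0, 0.2, 0, 0, 0], [1, 0, 0, 0.2, 0, 0, 0]]]'

```text
t: 9.75
eef_pos: [458.3, -327.0, 34.8]
tcp_rot: [0.664, 0.748, 0.001, 0.002]
force: [-0.7, 1.2, 5.5]
width: 0.506
```

Contact with the mat (5.5 N). Releasing slowly, then lifting away.

>>> jog_arm --commands '[[[0.4, 0, 0, 0, 0, 0, 0], [0.3, 0, 0, 0, 0, 0, 0], [0.2, 0, 0, 0, 0, 0, 0], [0, 0, 0, 0, 0, 0, 0], [0, 0, 0, 0, 0, 0, 0], [0, 0, 0, 0, 0, 0, 0], [0, 0, 0, 0, 0, 0, 0], [0, 0, 0, -2, 0, 0, 0], [0, 0, 0, -6, 0, 0, 0], [0, 0, 0, -11, 0, 0, 0], [0, 0, 0, -17, 0, 0, 0], [0, 0, 0, -17, 0, 0, 0]]]'

```text
t: 11.25
eef_pos: [459.8, -329.1, 210.5]
tcp_rot: [0.664, 0.748, 0.001, 0.008]
force: [0.9, -0.7, -0.3]
width: 1.003
```

```bash
python3 - <<'E'
from h import *
s,p,d=cap('side','s4.png'); st=robot.sense(); print(st['eef_pos'],st['tcp_rot'],st['width'])
for t in ('bottle_center','mat_top'):
  for q in outline_of('side',t)[:3]:
    P=region('side',s,d,q['region']); print(t,q['conf'],q['box'],np.percentile(P,[3,50,97],axis=0).round().tolist())
s,p2,d=cap('wrist')
cv2.imwrite('pics/s4c.png',np.hstack([cv2.resize(p[120:480,160:560],(400,360)),cv2.resize(p2,(400,360))])[:,:,::-1])
E
```

```text
[ 458.7308602  -328.02885955  207.57732912] [0.66369275 0.74798605 0.00111504 0.00524957] 1.0015119327607465
bottle_center 0.84 [288.3, 379.3, 28.2, 38.8] [[439.0, -348.0, 16.0], [458.0, -338.0, 64.0], [478.0, -319.0, 96.0]]
bottle_center 0.81 [359.9, 303.9, 22.8, 40.0] [[603.0, -200.0, 8.0], [620.0, -190.0, 54.0], [641.0, -172.0, 90.0]]
mat_top 0.87 [291.2, 395.1, 74.3, 66.9] [[397.0, -387.0, 2.0], [445.0, -344.0, 6.0], [510.0, -276.0, 8.0]]
mat_top 0.69 [323.2, 462.7, 83.3, 33.4] [[439.0, -496.0, 3.0], [493.0, -471.0, 5.0], [543.0, -442.0, 8.0]]
```

View pics/s4c.png

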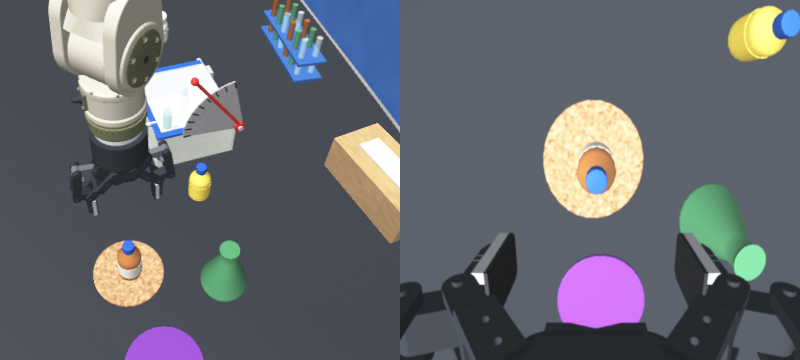

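The bottle stands centred on the cork mat in both views. Going over the bar with the jaws half closed.

>>> jog_arm --commands '[[[0.5, 4, 0.8, 0, 0, 0, 0], [0.5, 9, 1.8, 0, 0, 0, 0], [0.5, 14, 2.7, 0, 0, 0, 0], [0.5, 19, 3.7, 0, 0, 0, 0], [0.5, 24, 4.7, 0, 0, 0, 0], [0.5, 29, 5.7, 0, 0, 0, 0], [0.5, 33.2, 6.5, 0, 0, 0, 0], [0.5, 33.2, 6.5, 0, 0, 0, 0], [0.5, 33.2, 6.5, 0, 0, 0, 0], [0.5, 33.2, 6.5, 0, 0, 0, 0]]]'

```text
t: 12.7
eef_pos: [481.6, 10.2, 203.0]
tcp_rot: [0.664, 0.747, 0.001, 0.001]
force: [-0.5, 0.0, 0.1]
width: 0.497
```

```bash
cat > e.py <<'E'
from h import *
s,p,d=cap('wrist','w5.png'); print(s['eef_pos'],s['tcp_rot'],s['width'])
Y=np.deg2rad(6.9); X=np.array([np.cos(Y),np.sin(Y),0]); L=np.array([-np.sin(Y),np.cos(Y),0])
P=region('wrist',s,d,np.ones_like(d,bool))
b=P[(P[:,2]>85)&(P[:,2]<106)&(P[:,0]<508)&(P[:,0]>440)&(abs(P[:,1]-10)<90)]
u=b@X; v=b@L; k=u<np.percentile(u,3)+12
print('bar u',np.percentile(u[k],[2,50,98]).round(1),'v',np.percentile(v[k],[1,50,99]).round(1),'z',np.percentile(b[k,2],[5,50,95]).round(1))
print('tcp u,v',np.array(s['eef_pos'])@X,np.array(s['eef_pos'])@L)
E
python3 e.py
```

```text
[481.57532912  10.22193404 202.99782635] [6.64307895e-01 7.47458238e-01 8.40082859e-04 7.05980370e-04] 0.4971537915711285
bar u [476.5 482.3 487.9] v [-113.9  -43.3   15.9] z [95.1 98.3 99.9]
tcp u,v 479.31547451647185 -47.70703763296814
```

>>> jog_arm --commands '[[[0.5, 0, 0.3, 3, 0, 0, 0], [0.5, 0, 0.3, 7, 0, 0, 0], [0.5, 0, 0.3, 10, 0, 0, 0], [0.5, 0, 0.3, 12, 0, 0, 0], [0.5, 0, 0.3, 12.9, 0, 0, 0], [0.5, 0, 0.3, 12.9, 0, 0, 0], [0.5, 0, 0.3, 12.9, 0, 0, 0]]]'

```text
t: 13.62
eef_pos: [485.8, 10.2, 75.0]
tcp_rot: [0.665, 0.747, 0.001, 0.001]
force: [0.3, 0.5, 0.6]
width: 0.499
```

>>> jog_arm --commands '[[[1, 0, 0, 0, 0, 0, 0], [1, 0, 0, 0, 0, 0, 0], [1, 0, 0, 0, 0, 0, 0], [1, 0, 0, 0, 0, 0, 0], [1, 0, 0, 0, 0, 0, 0], [1, 0, 0, 0, 0, 0, 0], [1, 0, 0, 0, 0, 0, 0]]]' --squeeze 40

```text
t: 14.5
eef_pos: [484.3, 9.8, 75.8]
tcp_rot: [0.665, 0.747, 0.0, 0.001]
force: [-5.6, -0.7, 7.3]
width: 0.121
```

Bar is held (opening ≈10 mm, force small). Swinging the lid along its arc to about 0.8 rad first.

>>> jog_arm --commands '[[[1, 0, 0.04, -1.2, 0, 0, 0], [1, 0, 0.15, -2.35, 0, 0, 0], [1, 0, 0.53, -4.66, 0, 0, 0], [1, 0, 1.14, -6.93, 0, 0, 0], [1, 0, 1.97, -9.13, 0, 0, 0], [1, 0, 3.0, -11.2, 0, 0, 0], [1, 0, 4.27, -13.2, 0, 0, 0], [1, 0, 5.72, -15.1, 0, 0, 0], [1, 0, 6.5, -15.9, 0, 0, 0], [1, 0, 7.34, -16.8, 0, 0, 0], [1, 0, 7.34, -16.8, 0, 0, 0], [1, 0, 7.34, -16.8, 0, 0, 0]]]'

```text
t: 16.0
eef_pos: [554.4, 18.3, 245.2]
tcp_rot: [0.665, 0.747, -0.001, 0.0]
force: [-9.0, -2.9, 5.3]
width: 0.123
```

```bash
cat > f.py <<'E'
from h import *
import sys
Y=np.deg2rad(6.9); X=np.array([np.cos(Y),np.sin(Y),0]); L=np.array([-np.sin(Y),np.cos(Y),0]); Z=np.array([0,0,1.])
st=robot.sense(); e=np.array(st['eef_pos']); uh=717.2
b=np.array([e@X-uh, e[2]-75.8+93-90]); print(e.round(1),st['force'].round(1),round(st['width'],3),'lid by tcp',np.arctan2(b[1],-b[0])-3/235,'radius',np.hypot(*b))
RR=[]
for c in ('scene','side'):
    s,p,d=cap(c,f'{sys.argv[1]}_{c}.png'); H,S,V=cv2.split(cv2.cvtColor(p,cv2.COLOR_RGB2HSV))
    for nm,m in (('red',((H<6)|(H>174))&(S>150)&(V>90)),('blue',(H>105)&(H<125)&(S>140)&(V>80))):
        v,u=np.nonzero(m&(d>0)); P=pts(c,s,np.c_[u,v],d); w=P@L
        k=(P[:,0]<770)&(P[:,0]>450)&(P[:,1]>-150)&(P[:,1]<170)&(P[:,2]>70)&(P[:,2]<330); UV=np.c_[u,v][k]; P=P[k]
        q=np.c_[P@X-uh,P@L,P[:,2]-90]
        if nm=='red':
            RR.append((c,s,UV,q)); z=q[q[:,2]>40]; r=np.hypot(z[:,0],z[:,2])
            print(c,'red n',len(z),'angle median',np.median(np.arctan2(z[:,2],-z[:,0])[r>80]),'v',np.median(z[:,1]), 'rmax',np.percentile(r,98))
            # rays on pointer plane
            o,ry=rays(c,s,UV); 
            for v0 in (-175,-172,-169): 
                t=(v0-o@L)/(ry@L); G=o+ry*t[:,None]; g=np.c_[G@X-uh,G[:,2]-90]; rr=np.hypot(*g.T); kk=(rr>60)
                print('  plane',v0,'ang',np.median(np.arctan2(g[kk,1],-g[kk,0])).round(4),'fit slope ang',np.arctan2(*(lambda d:(abs(d[1]),abs(d[0])))(np.linalg.svd(g[kk]-g[kk].mean(0))[2][0])).round(4),'rmax',rr.max().round(1))
        else:
            z=q[(q[:,2]>20)]
            if len(z)>50:
                n=np.linalg.svd(z-np.median(z,0),full_matrices=False)[2][2]; print(c,'blue n',len(z),'plane ang',np.arctan(abs(n[0]/n[2])),'direct',np.median(np.arctan2(z[:,2],-z[:,0])-6/np.hypot(z[:,0],z[:,2])))
E
python3 f.py g1
```

```text
[554.4  18.3 245.2] [-9.  -2.9  5.3] 0.123 lid by tcp 0.7958670096339989 radius 238.34018323257771
scene red n 130 angle median 0.9685042540257762 v -174.27641144796925 rmax 196.53025783591036
  plane -175 ang 0.9242 fit slope ang 0.9059 rmax 208.8
  plane -172 ang 1.1165 fit slope ang 0.8987 rmax 220.1
  plane -169 ang 1.3057 fit slope ang 0.8935 rmax 233.5
scene blue n 950 plane ang 0.7842719283644258 direct 0.7833379662275477
side red n 165 angle median 0.9493568911063239 v -176.75409692721183 rmax 197.51834351502032
  plane -175 ang 0.9514 fit slope ang 0.9297 rmax 199.2
  plane -172 ang 0.9483 fit slope ang 0.9301 rmax 196.2
  plane -169 ang 0.9452 fit slope ang 0.9306 rmax 193.3
side blue n 235 plane ang 0.7914141939500073 direct 0.7797707138773591
```

>>> jog_arm --commands '[[[1, 0, 0.7, -0.65, 0, 0, 0], [1, 0, 1.4, -1.25, 0, 0, 0], [1, 0, 2.1, -1.8, 0, 0, 0], [1, 0, 2.5, -2.1, 0, 0, 0], [1, 0, 2.8, -2.3, 0, 0, 0], [1, 0, 2.8, -2.3, 0, 0, 0], [1, 0, 2.8, -2.3, 0, 0, 0], [1, 0, 2.8, -2.3, 0, 0, 0]]]'

```text
t: 17.1
eef_pos: [582.0, 21.7, 269.4]
tcp_rot: [0.665, 0.747, -0.002, 0.0]
force: [-5.5, -0.8, 5.5]
width: 0.125
```

```bash
python3 f.py g2 | grep -v '16[0-9] ang'; python3 - <<'E'
import cv2,numpy as np
a=cv2.imread('pics/g2_side.png');b=cv2.imread('pics/g2_scene.png')
cv2.imwrite('pics/g2.png',np.hstack([cv2.resize(a[140:290,270:420],(390,560)[::-1][:0] or (390,390),interpolation=2),cv2.resize(b[160:310,270:420],(390,390),interpolation=2)]))
E
```

```text
[582.   21.7 269.4] [-5.5 -0.8  5.5] 0.125 lid by tcp 0.949844236540611 radius 239.49498083958716
scene red n 132 angle median 0.9761604441197633 v -174.40418115493122 rmax 197.04338890551276
  plane -175 ang 0.9282 fit slope ang 0.8838 rmax 208.8
  plane -172 ang 1.1245 fit slope ang 0.8801 rmax 220.1
scene blue n 941 plane ang 0.9322811407375814 direct 0.9384364819623543
  plane -175 ang 0.9516 fit slope ang 0.9305 rmax 199.2
  plane -172 ang 0.9484 fit slope ang 0.9309 rmax 196.2
side blue n 83 plane ang 0.9871581531357012 direct 0.9360907218727799
```

View pics/g2.png

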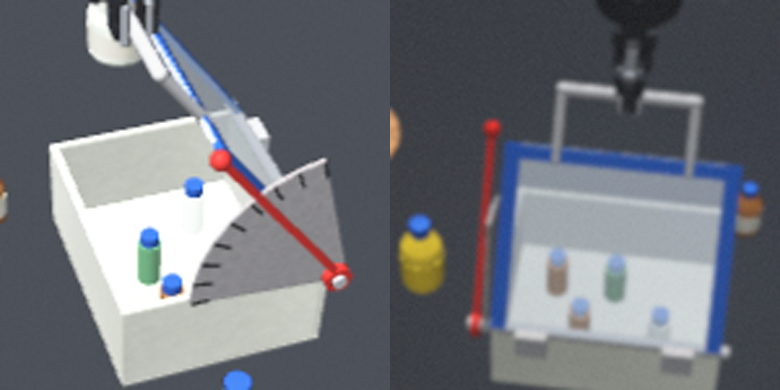

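The side view shows the lid's blue edge parallel to the red arm, with the pointer untouched; the estimates put the lid at ≈0.94 and the pointer at ≈0.945. I'll settle for a moment, check, and hand in.

>>> jog_arm --commands '[[[1, 0, 0, 0, 0, 0, 0], [1, 0, 0, 0, 0, 0, 0], [1, 0, 0, 0, 0, 0, 0], [1, 0, 0, 0, 0, 0, 0]]]'

```text
t: 17.7
eef_pos: [582.0, 21.7, 269.4]
tcp_rot: [0.665, 0.747, -0.002, 0.0]
force: [-3.2, -1.6, 1.9]
width: 0.122
```

```bash
python3 - <<'E'
from h import *
s,p,d=cap('side'); st=robot.sense(); print(st['eef_pos'],st['force'],st['width'],abs(st['dq']).max())
for q in outline_of('side','bottle_center')[:2]:
    P=region('side',s,d,q['region']); print(q['conf'],np.percentile(P,[3,50,97],axis=0).round().tolist())
print(robot.hand_in())
E
```

```text
[581.93064877  21.65312268 269.36971625] [-1.41826371 -0.49107914  1.08986109] 0.11882749030605858 0.0022062217763013786
0.83 [[603.0, -200.0, 8.0], [620.0, -191.0, 54.0], [641.0, -173.0, 90.0]]
0.8 [[439.0, -348.0, 15.0], [458.0, -338.0, 64.0], [478.0, -319.0, 96.0]]
the job is handed in; nothing more can be done
None
```

I moved the amber bottle to the cork mat, swung the lid up by its bar to the red pointer, and handed the job in at about 18 s with the gripper still holding the bar. No verdict was reported.

- **Bottle:** it stands upright about 2 mm from my estimate of the mat's centre. Its measured position had not changed between release and hand-in.
- **Lid:** the estimates put it at 0.93–0.95 rad. One side-camera plane fit gave 0.99, but from only 83 pixels.
- **Pointer:** the estimates scatter from 0.93 to 0.98 rad, and I took about 0.945 as the best value. Some scene-camera fits ran from 0.88 to 1.12; I set those aside because that camera looks almost along the pointer's plane. The lid should therefore be within about 0.02–0.03 rad, against the 0.07 allowed.
- **Steadiness:** the arm was still (joint speeds about 0.002 rad/s) and the gripper's opening was steady on the bar.
- **Bystanders:** the pointer looked untouched in the pictures, and the arm's path kept clear of the beaker, flask and jar. I did not re-measure those three at the end.

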